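# Hang the round pail on the vanity hook

## Robot

A 7-joint arm with a two-finger parallel gripper is mounted at the origin on the work surface. World frame = base frame: x ahead of the robot, y to its left, z up, the work surface at z = 0. Lengths are in mm, angles in rad, forces in N, time in s.
With the tool pointing down it reaches from about 425 to 1025 mm from the base axis. Payload 3.6 kg.
Tool frame: the origin (TCP) lies on the front face of the gripper's body, between the roots of the fingers; the fingertips stand 73 mm ahead of it and the grasp point (between the pads) lies 54 mm ahead of it; z points along the fingers, y is the direction in which the jaws open and shut (so a half turn about z gives the same grasp; the last joint's range is limited). The gripper opens to 85 mm and grips with 20 to 120 N. Pads are 22 mm wide; open, the fingers measure 114 mm over their backs; the gripper's body (76 mm by 85 mm) begins 54 mm behind the grasp point. The pads swing forward as they close: fully open they stand 13 mm farther back than shut.
Start: joints at [-1.361, 0.591, 0.048, 1.609, -0.033, 0.943, -0.034], TCP at [216.876, 691.805, 303.902] pointing down, gripper open.
Joint ranges: [-2.69, 2.69], [-0.47, 2.24], [-1.27, 1.36], [0.19, 2.51], [-1.53, 4.68], [0.08, 2.07], [-3.09, 3.09]. Speed limits (rad/s): [2.57, 2.57, 3.14, 3.14, 3.14, 3.14, 3.14].

## Interface

Orientations are given as a rotation vector (axis times angle).
In Python, from plant import read_state, get_image, camera_model, sign_off, boxes_of gives the robot as it stands.
- The arm moves only by the shell command python3 -m creep 'ROWS' [FORCE]. ROWS is JSON, a list of rows, each a list of 5 numbers: the opening, from -1 (shut) to 1 (fully open), then the shift along the tool's x, y, z in cm, then the turn about the tool's z in rad. In form: [[hand, x, y, z, twist], ...]. A call has 1 to 20 rows; each row shifts and turns the commanded pose from where the row before left it, along the tool's axes as they then stand; what a row does not reach is not made up. A row lasts 1/12 s, in which the tool goes at most 41.7 mm and 7.16 degrees, less where a joint would pass 70% of its speed; a pose out of reach is approached as far as the arm can. A call is refused whole if a number of a shift passes 4.17 or a number of a turn 0.125, either way. A call with a gripper value outside its range is refused whole. The fingers move at their own pace and stop on an object; FORCE is the grip in N (left out, the last holds). Time passes only in rows, so rows that do not move let the fingers close. It gives the time, the measured TCP pose, the force and the opening at its end, in the units of the state.
- read_state(): the state, without advancing time (a new reading comes with each control period).
- get_image(name): name is "scene" or "top" or "wrist"; returns (picture, depth): 420x560x3 uint8, red, green, blue; 420x560 float32, mm along the optical axis (not along the pixel's ray), 0 where there is no reading.
- camera_model(name): a dict with "intrinsics" (3x3 intrinsics, pixels), "rvec" (rotation vector, rad) and "tvec" (3), from world to camera coordinates, as OpenCV has them; the wrist camera has in their place "tool_from_camera" (4x4, takes a point from camera to tool coordinates, whose origin is the TCP and whose axes are the flange's). Camera axes: x right, y down, z forward; pixel columns grow to the right and rows downward; lengths in mm; the calibration is good to about 2 mm. The wrist camera is an equidistant fisheye: a pixel r from the principal point sees the ray r / f radians off the axis. A picture is of the moment at which its call begins: read the wrist's pose just before it. camera_model takes no time and is no camera call.
- sign_off(): hands the job in, once; it reports no verdict.
Trained networks look in the newest picture that a camera, given by its name, has taken for a name from the list of things; names that differ only in an ending like _2 or _b are one class to them, and where a whole thing is asked for, a point or a joint stands for the part that bears it (a point fixed in the world has none). Each returns a list of dicts, best first, with "p" (0 to 1); they miss things now and then, are a little off and sometimes report something else, mostly with a low value. They report only what shows in the picture. A call takes as long as a camera call. They do not tell look-alikes from the thing itself.
- boxes_of(camera, target): "rect" ([left, top, right, bottom] in pixels, round what is visible of it).
The state is a dict: "t": time; "joint_pos": joint angles; "qvel": joint speeds; "joint_torque": joint torques, N m; "eef_pos": TCP position; "tool_rot": TCP orientation; "ft_force": force on the tool from outside, world axes, zero at the start; "ft_torque": the same for the moment, N m; "opening": opening from 0.0 (shut) to 1.0 (fully open).
Only numpy, scipy, OpenCV 4.12 (cv2) and the standard library are available. Lean on these libraries where they do the work, as an engineer would, in place of code of your own. Each camera call takes 0.05 s, during which the arm holds its last target. There are 200 camera calls.

## Task

Pick up the round steel pail by its handle and hang it by the handle on the hook of the marble-based stand, so that it hangs freely and level, with the middle of the handle on the hook's arm between the upturned tip and the post. Leave the oblong steel caddy with the same kind of handle standing where it is.

Things in the scene. Friction and masses are not known exactly. Their poses are not given: they have to be found in the camera images.
- pail: Loose round open steel pail, 0.12 to 0.2 kg: 84 mm across at the foot, 94 at the rim, rim 56 mm up. Origin: centre of its underside; z up, y along the handle. Rigid upright arch handle: level top bar along y, 108 long, 8 thick (x), 10 high, centre 125 mm up, on two 8 mm legs at y = +-50 mm; 64 mm free between rim and bar. Same after a half turn. Stands left or right of the stand.
- pail_handle (a point): Centre of the pail's handle bar, 125 mm above the pail's underside; axes as the pail's: y along the bar, x across it, z up. The hook's arm must pass under the bar's middle, so pinch the bar across x about 30 mm to one side of this point (bar free for 46 mm each way). A firm grip (about 40 N) keeps the pail level when held off-centre.
- hook_seat (a point): Where to hang the bar: top face of the hook's arm, 190 mm up, 5 mm under a hung bar's centre. Fixed stand; arm: level strip 14 wide, 5 thick; x along it to the post (14 thick, axis at x = 70, no higher than the arm). At x = -48 an upturned tip, 4 thick, 18 high: bring the bar over it from -x, pail body under the arm, move along +x, lower. Marble base x -40 to 110, y +-65, 20 high (mm).
- caddy_handle (a point): Centre of the handle bar of the oblong steel caddy, a bystander: loose open rectangular box 75 x 108 x 56 mm with the same arch handle, bar centre 125 mm above its underside; y along the bar, z up. It stands on the other side of the stand from the pail.
Not all that is in view belongs to the job. Leave any purple or yellow look-alike of the pail alone. Of the things shaped like the part that bears hook_seat, the marble one is meant.

How it is judged (in metres and radians):
At the end, for the whole second after the job is handed in: The pail hangs at rest from the hook: the middle of its handle bar lies on the arm between tip and post, within 25 mm sideways of the arm's centre line, the bar's centre -2 to 15 mm above the hook seat, the pail within 15 degrees of upright and slower than 50 mm/s (x of pail_handle in the frame of hook_seat between -0.045 and 0.055 m and y of pail_handle in the frame of hook_seat between -0.025 and 0.025 m and z of pail_handle in the frame of hook_seat between -0.002 and 0.015 m and angle between pail's own z axis and vertical below 0.26 rad and linear speed of pail below 0.05 m/s); the robot touches nothing.
It fails at once if the oblong caddy is shifted by more than 30 mm or tipped by more than 20 degrees (distance of caddy_handle from where it was at the start of the episode above 0.03 m or angle between caddy_handle's own z axis and vertical above 0.35 rad).
It also fails if it takes over 45 s, if anything falls off the work surface, if the arm or the gripper's body presses on something with over 40 N, if the wrist force passes 120 N, or if a joint passes its speed limit or range.

## Working session

There is one attempt and no reset: what is moved stays moved. The work goes in short steps, Python scripts to look and compute and a shell command to move; the robot and the scene stay as the last step left them, time stands still between calls to the robot, and variables do not carry over. Pictures are saved under pics/ and viewed, about 8 in all and at most 12, crops included, and the job is handed in when it is done.

```bash
mkdir -p pics; ls
cat > h.py <<'E'
import numpy as np,cv2
from plant import *
from scipy.spatial.transform import Rotation as R
def world(name):
    img,d=get_image(name); m=camera_model(name)
    K=np.array(m['intrinsics']);Rm=R.from_rotvec(m['rvec']).as_matrix();t=np.array(m['tvec'])
    v,u=np.mgrid[:420,:560]
    c=np.stack([(u-K[0,2])/K[0,0]*d,(v-K[1,2])/K[1,1]*d,d],-1)
    W=(c-t)@Rm; W[d<=0]=np.nan
    return img,W
def save(n,img): cv2.imwrite('pics/'+n,img[...,::-1])
E
python3 - <<'E'
from h import *
s=read_state();print(s)
for c in('scene','top'):
    img,W=world(c);save(c+'1.png',img);np.savez(c+'.npz',img=img,W=W)
    for n in('pail','hook_seat','caddy_handle','pail_handle'):
        for b in boxes_of(c,n)[:4]:print(c,n,round(b['p'],2),np.round(b['rect']))
E
```

```text
pics
{'t': 0.0, 'joint_pos': array([-1.3604857 ,  0.5921235 ,  0.04829724,  1.60983643, -0.03329753,
        0.94270106, -0.03368898]), 'qvel': array([ 0.00085914, -0.00134245, -0.00023266, -0.00078661,  0.00058814,
       -0.00023661,  0.0010271 ]), 'joint_torque': array([-2.39476212e-04, -5.48676896e+01,  1.54668119e+00, -1.98120385e+01,
        9.39518883e-03,  8.71142547e-03, -7.96878084e-06]), 'eef_pos': array([216.67345915, 691.16298646, 302.73225737]), 'tool_rot': array([-0.47521135, -3.10522378,  0.00353941]), 'ft_force': array([ 0.40580613,  0.21196735, -0.06086678]), 'ft_torque': array([0.01401345, 0.00740041, 0.0369269 ]), 'opening': 1.0018398078895836}
scene pail 0.87 [405. 224. 448. 296.]
scene pail 0.71 [342. 185. 382. 234.]
scene pail 0.68 [340. 217. 391. 275.]
scene hook_seat 0.93 [141. 120. 204. 218.]
scene hook_seat 0.64 [197. 204. 286. 342.]
scene caddy_handle 0.81 [112. 204. 171. 270.]
scene caddy_handle 0.18 [339. 217. 390. 278.]
scene pail_handle 0.86 [338. 182. 378. 234.]
scene pail_handle 0.86 [400. 225. 446. 297.]
scene pail_handle 0.62 [338. 216. 389. 277.]
top pail 0.98 [121. 164. 158. 213.]
top pail 0.68 [168. 192. 217. 230.]
top pail 0.6 [169. 256. 220. 293.]
top hook_seat 0.92 [387. 259. 452. 342.]
top caddy_handle 0.83 [384. 172. 445. 213.]
top pail_handle 0.87 [115. 162. 159. 211.]
top pail_handle 0.68 [169. 255. 220. 294.]
top pail_handle 0.58 [169. 187. 217. 229.]
```

```bash
python3 -c "
import cv2,numpy as np
"
```

```text
(no output)
```

View pics/top1.png

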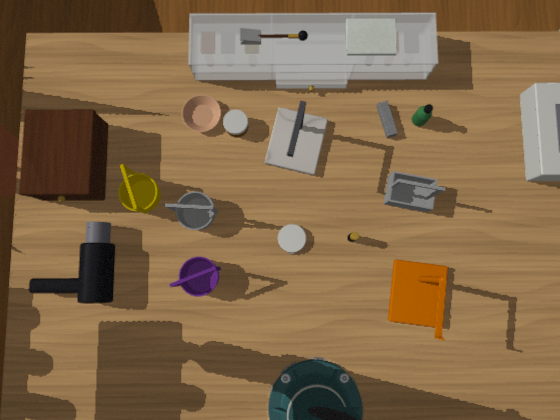

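View pics/scene1.png

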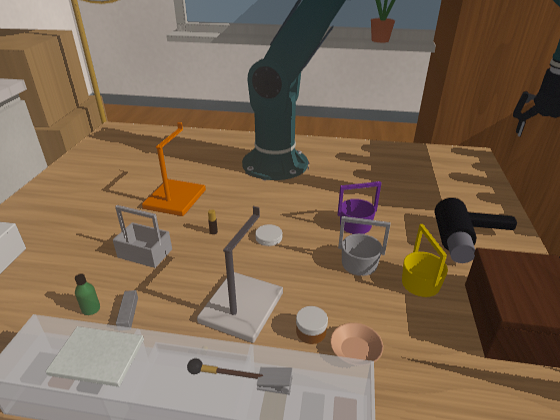

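Run:
```python
from h import *
def rep(n,P):
    P=P[:,:2].astype(np.float32); (c,s,a)=cv2.minAreaRect(P)
    m=P.mean(0);w,V=np.linalg.eigh(np.cov(P.T));d=V[:,1];q=(P-m)@d
    print(n,len(P),'rect',np.round(c),np.round(s),'mean',m.round(1),'dir deg',round(np.degrees(np.arctan2(d[1],d[0])),1),'ends',(m+d*q.min()).round(1),(m+d*q.max()).round(1))
for c,bp,bs,bc in(('top',(163,185,222,235),(255,90,335,180),(380,168,450,217)),('scene',(332,210,396,280),(190,200,290,345),(105,200,175,270))):
    f=np.load(c+'.npz');W=f['W'];
    g=lambda b:W[b[1]:b[3],b[0]:b[2]].reshape(-1,3)
    for n,b,zs in(('pail bar',bp,(112,140)),('pail rim',bp,(46,66)),('arm',bs,(180,197)),('tip',bs,(199,215)),('base',bs,(14,27)),('post',bs,(50,170)),('caddy bar',bc,(112,140)),('caddy box',bc,(46,66)),('pail z>10',bp,(10,70))):
        P=g(b);P=P[(P[:,2]>zs[0])&(P[:,2]<zs[1])]
        if len(P)>4: rep(c+' '+n,P); print('    z',np.percentile(P[:,2],[5,50,95]).round(1))
print(camera_model('top')['tvec'])
```

```text
top pail bar 193 rect [466. 285.] [108.   8.] mean [465.  283.7] dir deg 86.5 ends [461.8 231.3] [468.4 339.2]
    z [125.7 131.2 135. ]
top pail rim 249 rect [466. 286.] [93. 92.] mean [467.4 289.5] dir deg -167.5 ends [510. 299.] [419.7 278.9]
    z [48.8 56.7 61.5]
top arm 342 rect [627.  45.] [ 14. 127.] mean [628.7  44.7] dir deg 166.2 ends [688.7  29.9] [565.7  60.2]
    z [188.3 191.7 194.4]
top tip 18 rect [567.  60.] [12.  4.] mean [567.   59.6] dir deg 71.1 ends [565.1  54.2] [568.9  65.3]
    z [202.1 209.2 212.7]
top base 2611 rect [678.  33.] [130. 212.] mean [644.2  39.9] dir deg 162.9 ends [778.8  -1.4] [573.3  61.7]
    z [17.4 21.6 25.6]
top post 21 rect [678.  27.] [2. 6.] mean [677.9  26.7] dir deg 139.5 ends [680.3  24.6] [675.7  28.5]
    z [ 52.1  99.2 159.5]
top caddy bar 216 rect [ 513. -238.] [108.   9.] mean [ 512.8 -236.7] dir deg 78.8 ends [ 502.1 -290.6] [ 523.1 -184.8]
    z [123.2 131.3 135.2]
top caddy box 375 rect [ 513. -238.] [111.  76.] mean [ 513.  -236.9] dir deg 76.6 ends [ 499.7 -293.2] [ 525.7 -183.7]
    z [47.2 56.7 61.9]
top pail z>10 490 r
[... 707 characters left out ...]
n [629.5  42.9] dir deg -179.5 ends [736.8  43.8] [280.5  40. ]
    z [17.5 20.8 22.9]
scene post 727 rect [625. -39.] [467. 102.] mean [719.4  21.7] dir deg -164.2 ends [829.8  53. ] [387.7 -72.4]
    z [ 56.9 100.8 157.2]
scene caddy bar 243 rect [ 514. -238.] [111.  11.] mean [ 516.5 -235.9] dir deg 79.2 ends [ 505.7 -293.2] [ 526.4 -184.3]
    z [116.2 128.7 132.6]
scene caddy box 549 rect [ 515. -238.] [113.  80.] mean [ 518.2 -237.9] dir deg 73.6 ends [ 501.7 -294.1] [ 534.1 -183.8]
    z [46.8 54.1 59.3]
scene pail z>10 1739 rect [390. 279.] [249. 107.] mean [428.7 283.5] dir deg -177.3 ends [514.9 287.6] [265.9 275.8]
    z [12.4 35.5 57.8]
[  79.81624423  475.40702185 1172.34087328]
```

```bash
cat >> h.py <<'E'
def plan(goal, ydir_deg):
    """twist then shift (cm, tool axes) from the present pose to TCP goal with tool y along ydir (mod 180), tool down"""
    s=read_state();T=R.from_rotvec(s['tool_rot']).as_matrix();p=np.array(s['eef_pos'])
    y=T[:,1];cur=np.degrees(np.arctan2(y[1],y[0]))
    d=(ydir_deg-cur+90)%180-90; tw=-np.radians(d)
    for t in(tw,tw-np.sign(tw)*np.pi):
        T2=T@R.from_rotvec([0,0,t]).as_matrix()
        print('twist',round(t,3),'q7',round(s['joint_pos'][6],2),'shift cm',(T2.T@(np.array(goal)-p)/10).round(2))
    print('p',p.round(1),'ydeg',round(cur,1),'z',T[:,2].round(3),'F',s['ft_force'].round(1),'open',round(s['opening'],3),'t',s['t'])
E
python3 - <<'E'
from h import *
plan([464.7,256.5,300],-3.6)
a=np.array([217,691]);b=np.array([464.7,256.5]);u=(b-a)/np.linalg.norm(b-a)
for c in('top','scene'):
    P=np.load(c+'.npz')['W'].reshape(-1,3);P=P[P[:,2]>60];q=(P[:,:2]-a);s=q@u;n=abs(q@[-u[1],u[0]])
    for k in range(0,500,50):
        m=(s>=k)&(s<k+50)&(n<80)&(P[:,2]<600)
        if m.any():print(c,k,P[m,2].max().round())
E
```

```text
twist 1.33 q7 -0.03 shift cm [-41.89  27.47   0.39]
twist -1.812 q7 -0.03 shift cm [ 41.89 -27.47   0.39]
p [216.9 691.8 303.9] ydeg 72.6 z [ 0. -0. -1.] F [ 0.  -0.4  0.4] open 0.998 t 0.5
top 50 64.0
top 100 79.0
top 150 87.0
top 200 88.0
top 250 77.0
top 350 136.0
top 400 136.0
top 450 137.0
scene 0 543.0
scene 50 549.0
scene 100 74.0
scene 150 83.0
scene 200 83.0
scene 250 75.0
scene 350 133.0
scene 400 134.0
scene 450 133.0
```

```bash
python3 -m creep '[[1,0,0,0,0.12],[1,0,0,0,0.12],[1,0,0,0,0.12],[1,0,0,0,0.12],[1,0,0,0,0.12],[1,0,0,0,0.12],[1,0,0,0,0.12],[1,0,0,0,0.12],[1,0,0,0,0.12],[1,0,0,0,0.12],[1,0,0,0,0.12],[1,0,0,0,0.01]]' 40
python3 -m creep '[[1,-1.6,1,0,0],[1,-2.6,1.7,0,0],[1,-2.6,1.7,0,0],[1,-2.6,1.7,0,0],[1,-2.6,1.7,0,0],[1,-2.6,1.7,0,0],[1,-2.6,1.7,0,0],[1,-2.6,1.7,0,0],[1,-2.6,1.7,0,0],[1,-2.6,1.7,0,0],[1,-2.6,1.7,0,0],[1,-2.6,1.7,0,0],[1,-2.6,1.7,0,0],[1,-2.6,1.7,0,0],[1,-2.6,1.7,0,0],[1,-2.6,1.7,0,0],[1,-1.3,1,0,0],[1,0,0,0,0],[1,0,0,0,0],[1,0,0,0,0]]'
python3 - <<'E'
from h import *
plan([464.7,256.5,181],-3.6)
img,W=world('top');save('top2.png',img)
s=read_state();w,d=get_image('wrist');save('wrist1.png',w)
v=W[185:235,163:222].reshape(-1,3);print(np.sum((v[:,2]>112)&(v[:,2]<140)))
E
```

```text
t: 1.5
eef_pos: [216.4, 692.0, 303.7]
tool_rot: [2.292, 2.148, 0.0]
ft_force: [0.2, -0.4, -0.2]
opening: 1.004
t: 3.17
eef_pos: [464.6, 257.3, 304.0]
tool_rot: [-2.287, -2.153, -0.001]
ft_force: [-0.8, 0.3, -0.0]
opening: 0.999
twist 0.002 q7 -0.39 shift cm [-0.09  0.02 12.3 ]
twist -3.139 q7 -0.39 shift cm [ 0.09 -0.02 12.3 ]
p [464.6 257.3 304. ] ydeg -3.5 z [-0.     0.001 -1.   ] F [-0.8  0.3 -0. ] open 0.999 t 3.1667
83
```

View pics/wrist1.png

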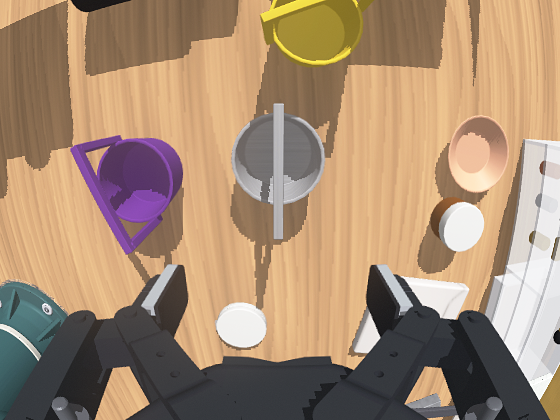

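The wrist view shows the pail's bar upright at column ~278, rows 104–238, centred between the open fingers (~165 and ~388). I'll descend and grip.

```bash
python3 -m creep '[[1,0,0,1.2,0],[1,0,0,2.0,0],[1,0,0,2.0,0],[1,0,0,2.0,0],[1,0,0,2.0,0],[1,0,0,1.5,0],[1,0,0,1.0,0],[1,0,0,0.6,0],[1,0,0,0,0],[1,0,0,0,0]]' 40
python3 -m creep '[[-1,0,0,0,0],[-1,0,0,0,0],[-1,0,0,0,0],[-1,0,0,0,0],[-1,0,0,0,0],[-1,0,0,0,0],[-1,0,0,0,0],[-1,0,0,0,0],[-1,0,0,0,0],[-1,0,0,0,0],[-1,0,0,0,0],[-1,0,0,0,0]]' 45
```

```text
t: 4.1
eef_pos: [465.1, 256.8, 181.1]
tool_rot: [2.289, 2.151, 0.001]
ft_force: [1.1, 0.2, 0.4]
opening: 1.0
t: 5.1
eef_pos: [465.3, 256.3, 181.1]
tool_rot: [2.29, 2.15, 0.001]
ft_force: [0.5, -1.5, 4.6]
opening: 0.083
```

```bash
python3 -m creep '[[-1,0,0,-0.3,0],[-1,0,0,-0.6,0],[-1,0,0,-1,0],[-1,0,0,-1.2,0],[-1,0,0,-1.2,0],[-1,0,0,-1.2,0],[-1,0,0,-1.2,0],[-1,0,0,-1.2,0],[-1,0,0,-1.2,0],[-1,0,0,-1,0],[-1,0,0,-0.5,0],[-1,0,0,0,0],[-1,0,0,0,0],[-1,0,0,0,0]]'
python3 - <<'E'
from h import *
plan([464.7,256.5,290],-14)
img,W=world('scene');save('scene2.png',cv2.resize(img[120:320,300:480],None,fx=3,fy=3))
w,d=get_image('wrist');save('wrist2.png',w)
P=W.reshape(-1,3);P=P[(abs(P[:,0]-465)<90)&(abs(P[:,1]-285)<75)]
for z in range(90,250,10):
    q=P[(P[:,2]>=z)&(P[:,2]<z+10)]
    if len(q):print(z,len(q),q[:,:2].min(0).round(),q[:,:2].max(0).round())
E
```

```text
t: 6.27
eef_pos: [464.5, 256.2, 286.4]
tool_rot: [-2.29, -2.15, 0.002]
ft_force: [-0.4, -0.9, -1.1]
opening: 0.077
twist 0.182 q7 -0.38 shift cm [ 0.04  0.01 -0.36]
twist -2.96 q7 -0.38 shift cm [-0.04 -0.01 -0.36]
p [464.5 256.2 286.4] ydeg -3.6 z [-0.001 -0.001 -1.   ] F [-0.4 -0.9 -1.1] open 0.077 t 6.2667
100 34 [427. 246.] [507. 323.]
110 211 [424. 245.] [510. 326.]
120 241 [423. 244.] [512. 327.]
130 268 [422. 243.] [512. 328.]
140 297 [421. 233.] [513. 337.]
150 331 [420. 232.] [513. 339.]
160 217 [420. 231.] [514. 339.]
170 32 [464. 232.] [475. 339.]
180 29 [463. 232.] [474. 338.]
190 34 [463. 233.] [477. 339.]
200 33 [464. 232.] [476. 339.]
210 44 [459. 233.] [476. 339.]
220 126 [464. 232.] [483. 339.]
230 221 [459. 232.] [483. 339.]
240 42 [471. 245.] [482. 266.]
```

View pics/scene2.png

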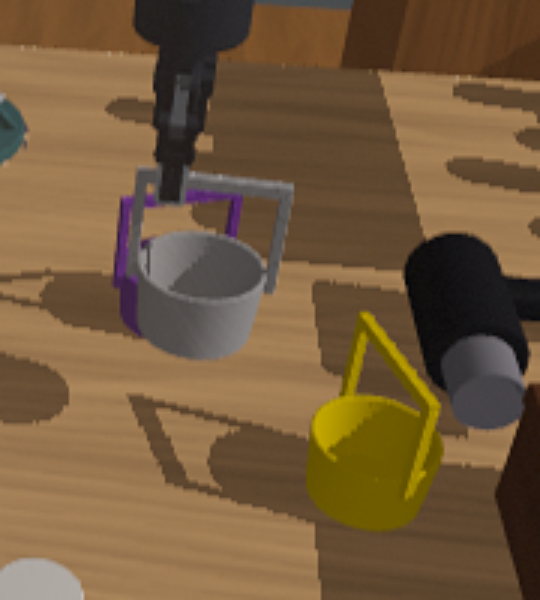

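The pail is held level at the right end of its bar (crop ~(172,190)) and clear of the purple and yellow ones. Next I'll turn it and move to the tip side of the hook.

```bash
python3 -m creep '[[-1,0,0,-0.1,0.04],[-1,0,0,-0.1,0.06],[-1,0,0,0,0.06],[-1,0,0,0,0.022],[-1,0,0,0,0],[-1,0,0,0,0]]'
python3 - <<'E'
from h import *
plan([501.2,46.5,288],-14)
E
```

```text
t: 6.87
eef_pos: [464.8, 256.3, 288.5]
tool_rot: [2.475, 1.935, -0.001]
ft_force: [0.1, -1.0, -0.8]
opening: 0.085
twist 0.001 q7 -0.53 shift cm [-19.47   8.61   0.06]
twist -3.141 q7 -0.53 shift cm [19.47 -8.61  0.06]
p [464.8 256.3 288.5] ydeg -14.0 z [-0.001 -0.001 -1.   ] F [ 0.1 -1.  -0.8] open 0.085 t 6.8667
```

```bash
python3 -m creep '[[-1,-0.4,0.2,0,0],[-1,-0.8,0.4,0,0],[-1,-1.2,0.5,0,0],[-1,-1.5,0.7,0,0],[-1,-1.5,0.7,0,0],[-1,-1.5,0.7,0,0],[-1,-1.5,0.7,0,0],[-1,-1.5,0.7,0,0],[-1,-1.5,0.7,0,0],[-1,-1.5,0.6,0,0],[-1,-1.5,0.6,0,0],[-1,-1.5,0.6,0,0],[-1,-1.4,0.6,0,0],[-1,-1.0,0.5,0,0],[-1,-0.7,0.3,0,0],[-1,-0.3,0.1,0,0],[-1,0,0,0,0],[-1,0,0,0,0],[-1,0,0,0,0]]'
python3 - <<'E'
from h import *
plan([607.9,19.9,288],-14)
img,W=world('top');save('top3.png',cv2.resize(img[60:300,200:400],None,fx=2.5,fy=2.5))
P=W[60:300,200:400].reshape(-1,3)
q=P[(P[:,2]>225)&(P[:,2]<242)&(P[:,0]<560)].astype(np.float32)
print('bar',len(q),cv2.minAreaRect(q[:,:2]),np.percentile(q[:,2],[5,50,95]))
u=np.array([.970,-.242])
q=P[(P[:,2]>150)&(P[:,2]<175)&(P[:,0]<575)].astype(np.float32)
print('rim',len(q),cv2.minEnclosingCircle(q[:,:2]))
q=P[(P[:,2]>183)&(P[:,2]<197)&(P[:,0]>560)].astype(np.float32);print('arm',cv2.minAreaRect(q[:,:2]))
E
```

```text
t: 8.45
eef_pos: [501.5, 49.2, 288.8]
tool_rot: [-2.474, -1.935, 0.0]
ft_force: [-0.4, -0.1, -1.6]
opening: 0.083
twist 0.001 q7 -0.12 shift cm [-0.27 11.03  0.07]
twist -3.141 q7 -0.12 shift cm [  0.27 -11.03   0.07]
p [501.5  49.2 288.8] ydeg -13.9 z [-0.  0. -1.] F [-0.4 -0.1 -1.6] open 0.083 t 8.45Traceback (most recent call last):
  File "<stdin>", line 6, in <module>
cv2.error: OpenCV(4.12.0) /io/opencv/modules/imgproc/src/convhull.cpp:143: error: (-215:Assertion failed) total >= 0 && (depth == CV_32F || depth == CV_32S) in function 'convexHull'
```

View pics/top3.png

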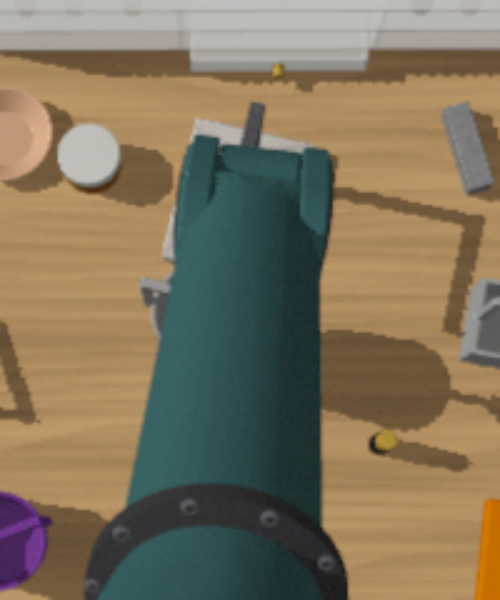

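The top camera's view of the pail is blocked by the arm, so I'll use the scene camera.

```bash
cat > m.py <<'E'
from h import *
import sys
img,W=world('scene');save(sys.argv[1],cv2.resize(img[120:350,170:350],None,fx=2.6,fy=2.6))
P=W[100:350,150:360].reshape(-1,3);P=P[~np.isnan(P[:,0])]
u=np.array([.970,-.242]);n=np.array([.242,.970]);H=np.c_[(P[:,:2]-[615,48.3])@u,(P[:,:2]-[615,48.3])@n,P[:,2]]
def st(k,q):
    if len(q)>3:print(k,len(q),'min',np.percentile(q,2,0).round(1),'med',np.median(q,0).round(1),'max',np.percentile(q,98,0).round(1))
x0=float(sys.argv[2]);zb=float(sys.argv[3])
near=H[abs(H[:,0]-x0)<20]
st('bar +y half',near[(near[:,1]>9)&(near[:,1]<70)&(abs(near[:,2]-zb)<9)])
st('bar mid',near[(abs(near[:,1])<12)&(near[:,2]>zb-9)&(near[:,2]<zb+12)])
body=H[(abs(H[:,0]-x0)<70)&(abs(H[:,1])<70)&(H[:,2]>zb-120)&(H[:,2]<zb-66)]
st('body',body)
E
python3 m.py scene3.png -110 231
```

```text
bar +y half 143 min [-114.1    9.9  223.3] med [-107.7   37.5  235.3] max [-104.7   56.7  239.8]
bar mid 61 min [-113.9  -11.6  228.7] med [-107.7   -0.   235.9] max [-105.9   10.9  240. ]
body 1356 min [-153.7  -38.6  112.3] med [-106.4    6.2  141.5] max [-65.5  48.6 164.6]
```

View pics/scene3.png

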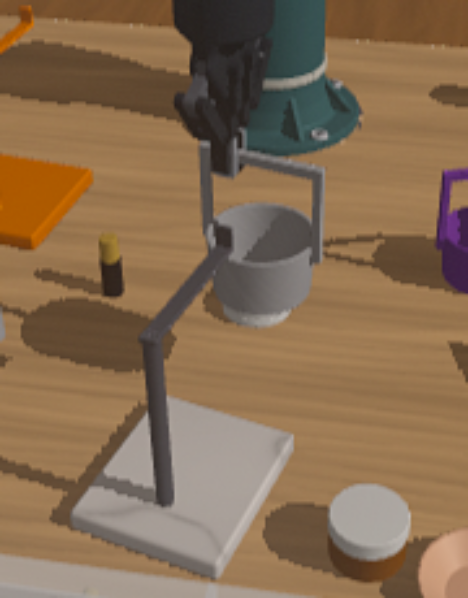

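The crop shows the pail level, just short of the hook tip (~(225,235)), with its bar well above the tip. Now I'll move along the arm.

```bash
python3 -m creep '[[-1,-0.2,0.3,0,0],[-1,-0.1,0.6,0,0],[-1,0,0.8,0,0],[-1,0,0.8,0,0],[-1,0,0.8,0,0],[-1,0,0.8,0,0],[-1,0,0.8,0,0],[-1,0,0.8,0,0],[-1,0,0.8,0,0],[-1,0,0.8,0,0],[-1,0,0.8,0,0],[-1,0,0.8,0,0],[-1,0,0.8,0,0],[-1,0,0.8,0,0],[-1,0,0.4,0,0],[-1,0,0.2,0,0],[-1,0,0,0,0],[-1,0,0,0,0]]'
python3 m.py scene4.png 0 231; python3 -c "
from h import *
plan([607.9,19.9,252],-14)"
```

```text
t: 10.05
eef_pos: [608.2, 18.4, 288.8]
tool_rot: [-2.476, -1.933, 0.001]
ft_force: [-0.1, 0.2, -1.0]
opening: 0.08
bar +y half 162 min [ -3.4  10.  222.7] med [  3.   34.3 235.6] max [  6.   53.2 239.5]
bar mid 73 min [ -2.4 -11.4 229.2] med [  3.1   1.  236.8] max [  5.6  11.5 239.4]
body 1468 min [-42.7 -43.7 111.9] med [  3.2   5.6 141. ] max [ 46.1  45.  164.4]
twist -0.001 q7 -0.03 shift cm [ 0.13 -0.05  3.68]
twist 3.141 q7 -0.03 shift cm [-0.13  0.05  3.68]
p [608.1  18.5 288.8] ydeg -14.0 z [-0.001  0.    -1.   ] F [ 0.3  0.2 -1.5] open 0.082 t 10.1
```

View pics/scene4.png

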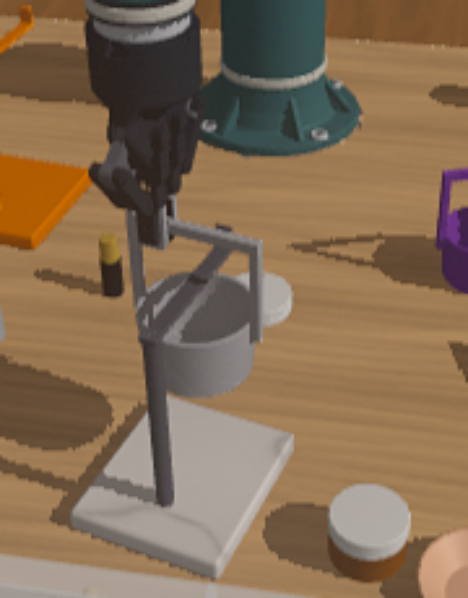

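The bar now crosses over the arm, with the pail body beneath it between tip and post. Lowering.

```bash
python3 -m creep '[[-1,0,0,0.3,0],[-1,0,0,0.5,0],[-1,0,0,0.6,0],[-1,0,0,0.6,0],[-1,0,0,0.6,0],[-1,0,0,0.5,0],[-1,0,0,0.3,0],[-1,0,0,0.1,0],[-1,0,0,0,0],[-1,0,0,0,0]]'
python3 -m creep '[[-1,0,0,0.05,0],[-1,0,0,0.05,0],[-1,0,0,0,0],[-1,0,0,0,0]]'
python3 -m creep '[[-1,0,0,0.05,0],[-1,0,0,0.05,0],[-1,0,0,0,0],[-1,0,0,0,0]]'
```

```text
t: 10.93
eef_pos: [608.7, 18.3, 254.0]
tool_rot: [2.476, 1.933, 0.0]
ft_force: [1.1, 0.7, -0.9]
opening: 0.082
t: 11.27
eef_pos: [608.6, 18.4, 253.1]
tool_rot: [2.476, 1.933, 0.0]
ft_force: [0.1, -0.0, -1.1]
opening: 0.081
t: 11.6
eef_pos: [608.5, 18.4, 251.9]
tool_rot: [-2.476, -1.933, 0.0]
ft_force: [-0.2, 0.8, -1.9]
opening: 0.08
```

```bash
python3 -m creep '[[-1,0,0,0.05,0],[-1,0,0,0.05,0],[-1,0,0,0,0],[-1,0,0,0,0]]'
python3 -m creep '[[-1,0,0,0.05,0],[-1,0,0,0,0],[-1,0,0,0,0]]'
python3 m.py scene5.png 0 195
```

```text
t: 11.93
eef_pos: [608.6, 18.4, 251.1]
tool_rot: [2.476, 1.933, 0.0]
ft_force: [-0.8, 1.0, 0.7]
opening: 0.08
t: 12.18
eef_pos: [608.7, 18.3, 250.9]
tool_rot: [2.476, 1.933, 0.001]
ft_force: [-1.9, -0.1, 5.2]
opening: 0.082
bar +y half 150 min [ -2.4  10.6 188.4] med [  3.4  34.1 198.8] max [  6.4  53.1 202.6]
bar mid 123 min [-18.1 -11.1 188.3] med [  4.4   0.6 193.1] max [ 18.7  10.4 201.8]
body 1416 min [-42.2 -38.3  75.5] med [-10.6   6.4 103. ] max [ 46.2  47.6 127.5]
```

Contact, with about 5 N upward force. Releasing gradually, then backing straight up.

```bash
python3 -m creep '[[-0.8,0,0,0,0],[-0.75,0,0,0,0],[-0.7,0,0,0,0],[-0.6,0,0,0,0],[-0.5,0,0,0,0],[-0.3,0,0,0,0],[-0.1,0,0,0,0],[0,0,0,0,0],[0,0,0,0,0],[0,0,0,0,0]]' 20
python3 m.py scene6.png 0 195
```

```text
t: 13.07
eef_pos: [608.6, 18.4, 250.4]
tool_rot: [2.476, 1.933, 0.0]
ft_force: [-0.3, 0.3, 0.6]
opening: 0.497
bar +y half 153 min [ -2.7  10.2 187.6] med [  3.7  34.3 198.6] max [  6.   52.7 202.6]
bar mid 121 min [-18.9 -11.4 187.7] med [  4.5   1.4 193.4] max [ 18.8   9.8 202.2]
body 1410 min [-42.5 -38.4  75.4] med [-11.    5.8 102.7] max [ 46.3  47.4 127.4]
```

View pics/scene6.png

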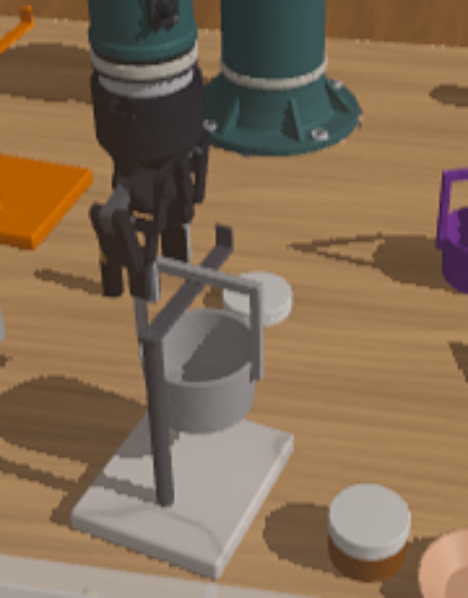

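The pail hangs level on the arm with the fingers open on both sides of the bar. Retreating upward.

```bash
python3 -m creep '[[0,0,0,-0.3,0],[0,0,0,-0.6,0],[0,0,0,-1,0],[0,0,0,-1.2,0],[0,0,0,-1.2,0],[0,0,0,-1.2,0],[0,0,0,-1.2,0],[0,0,0,-1.2,0],[0,0,0,-1.2,0],[0,0,0,-1,0],[0,0,0,-0.5,0],[0,0,0,0,0],[0,0,0,0,0],[0,0,0,0,0],[0,0,0,0,0],[0,0,0,0,0],[0,0,0,0,0]]'
python3 m.py scene7.png 0 195; sleep 0; python3 m.py scene8.png 0 195; python3 -c "
from h import *
img,W=world('scene');P=W[200:270,105:175].reshape(-1,3);P=P[(P[:,2]>112)&(P[:,2]<140)].astype(np.float32);print('caddy',cv2.minAreaRect(P[:,:2]))"
```

```text
t: 14.53
eef_pos: [608.4, 18.4, 355.9]
tool_rot: [-2.476, -1.933, 0.002]
ft_force: [-1.1, -0.2, 0.3]
opening: 0.499
bar +y half 153 min [ -3.1   9.9 186.6] med [  3.6  33.9 198.7] max [  5.8  52.7 202.8]
bar mid 125 min [-19.4 -11.3 189.3] med [  4.2   0.6 193.4] max [ 19.1  10.8 202.1]
body 1424 min [-42.4 -38.8  75.5] med [-12.1   5.4 102.5] max [ 46.4  45.5 127.6]
bar +y half 152 min [ -3.3  10.3 187. ] med [  3.2  33.6 198.8] max [  6.   52.8 202.6]
bar mid 125 min [-18.8 -11.1 188.3] med [  4.    0.9 193. ] max [ 18.4  11.6 202.1]
body 1413 min [-42.5 -38.8  75.5] med [-11.4   5.6 102.5] max [ 46.1  48.  127.6]Traceback (most recent call last):
  File "<string>", line 3, in <module>
    img,W=world('scene');P=W[200:270,105:175].reshape(-1,3);P=P[(P[:,2]>112)&(P[:,2]<140)].astype(np.float32);print('caddy',cv2.minAreaRect(P[:,:2]))
                                                                                                                            ~~~~~~~~~~~~~~~^^^^^^^^^
cv2.error: OpenCV(4.12.0) /io/opencv/modules/imgproc/src/convhull.cpp:143: error: (-215:Assertion failed) total >= 0 && (depth == CV_32F || depth == CV_32S) in function 'convexHull'
```

View pics/scene8.png

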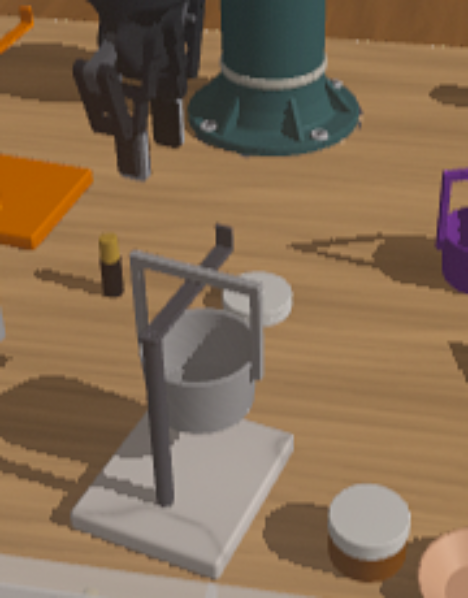

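```bash
python3 -c "
from h import *
img,W=world('scene');P=W[200:270,105:175].reshape(-1,3);P=P[(P[:,2]>112)&(P[:,2]<140)];print('caddy',cv2.minAreaRect(P[:,:2].astype(np.float32)))
print(sign_off())"
```

```text
caddy ((515.0972290039062, -237.5775604248047), (110.3995361328125, 10.278491973876953), 79.52694702148438)
the job is handed in; nothing more can be done
None
```

I hung the steel pail by its handle on the marble stand's hook, backed the gripper off about 105 mm upward, and handed the job in at about 15 s. The hand-in reports no verdict.

- **Pail:** In two last looks the bar sat about 3 mm along the arm from the seat and within about 2 mm of its centre line. The top of the bar was at about 199–202 mm, as expected for one resting on the arm. The pail was level and did not move between the two looks.
- **Robot:** It was touching nothing, with a wrist force of about 1 N, which is sensor noise.
- **Caddy:** Its bar centre measured (515, -238) mm against (514, -238) at the start, so it has not moved.
- **Checks that failed:** The top camera could not see the pail at the hook because the arm blocked it, so the final placing rests on the scene camera alone. Two check scripts crashed on an array-format error; I replaced the first with the scene-camera check and reran the second (the caddy) successfully.

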